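# Set a pen vise four clicks tighter and lock it

### The arm

A 6-joint arm with a two-finger parallel gripper is mounted at the origin on the work surface. World frame = base frame: x ahead of the robot, y to its left, z up, the work surface at z = 0. Lengths are in m, angles in rad, forces in N, time in s.
With the tool pointing down it reaches from about 0.35 to 1 m from the base axis. Payload 7.1 kg.
Tool frame: the origin (TCP) lies between the finger pads; the fingertips stand 22 mm ahead of it and the grasp point (between the pads) lies 3 mm ahead of it; z points along the fingers, y is the line along which they close (so a half turn about z gives the same grasp; the last joint's range is limited). The gripper opens to 85 mm and grips with 20 to 120 N. Pads are 22 mm wide; open, the fingers measure 114 mm over their backs; the gripper's body (76 mm by 85 mm) begins 54 mm behind the grasp point. The pads swing forward as they close: fully open they stand 13 mm farther back than shut.
Start: joints at [-1.148, 0.423, 1.63, -0, 1.089, -0.019], TCP at [0.267, -0.565, 0.253] pointing down, gripper open.
Joint ranges: [-3, 3], [-0.9, 2.11], [0.09, 2.58], [-1.31, 4.45], [0.11, 2.69], [-2.54, 2.54]. Speed limits (rad/s): [2.39, 2.39, 3.01, 3.14, 3.14, 3.14].

### API

Orientations are given as a rotation vector (axis times angle).
In Python, from rig import manip gives the robot as it stands. The module is installed in compiled form; this text tells all that it offers. Calls block until the motion is done:
- manip.move_to(position, orientation): joint-space move of the TCP to a pose.
- manip.servo_line(position, orientation=None, rate=0.15): straight line of the TCP; orientation=None keeps the orientation; rate is the mean speed in m/s.
- manip.set_joints(angles): joint-space move.
- manip.command_gripper(opening, f_grip=None): finger opening in m; f_grip is the grip in N (None keeps the last); returns when the fingers have stopped.
- manip.hold(seconds).
- manip.solve_ik(position, orientation): joint angles nearest the present ones, or None.
- manip.camera(name): name is "scene" or "top" or "wrist"; returns a dict with "image" (420x560x3 uint8, red, green, blue), "fx", "fy", "cx", "cy" (pixels), "cam_to_world" (4x4, takes a point from camera to world coordinates); the wrist camera has in their place "mount" (4x4, takes a point from camera to tool coordinates, whose origin is the TCP and whose axes are the flange's). Camera axes: x right, y down, z forward; pixel columns grow to the right and rows downward; lengths in m; the calibration is good to about 2 mm. A picture is of the moment at which its call begins: read the wrist's pose just before it. There is no depth.
A pose or a line that the arm cannot do raises manip.IKError and nothing moves.
- manip.sign_off(): hands the job in; it is judged then, once.
Readings, each from a call of its own:
- manip.get_time(): time.
- manip.get_joint_positions(): joint angles.
- manip.get_joint_vel(): joint speeds.
- manip.get_tau(): joint torques, N m.
- manip.get_position(): TCP position.
- manip.get_ee_rot(): TCP orientation.
- manip.get_contact_force(): force on the tool from outside, world axes, zero at the start.
- manip.get_torque(): the same for the moment, N m.
- manip.get_width(): finger opening in m.
- manip.get_grip_force(): force on a finger pad.
Only numpy, scipy, OpenCV 4.12 (cv2) and the standard library are available. Lean on these libraries where they do the work, as an engineer would, in place of code of your own. Each camera call takes 0.05 s, during which the arm holds its last target. There are 200 camera calls.

### The job

A pen vise holds a blue celluloid cap and must grip it a little harder: with a fingertip against the red peg of its click-stop dial, push the dial clockwise (seen from above) exactly four clicks from where it stands, never running on to a fifth. Then push the black-balled lock lever on the vise fully over to its other side, and withdraw. Only push, gently: do not pinch the peg or the lever, and leave the cap and everything lying around the vise where they are.

Things in the scene. Friction and masses are not known exactly. Their poses are not given: they have to be found in the camera images.
- vise: Dark green cast vise, fixed to the ledge, base 100 x 290 x 30 mm. Origin: on the ledge directly under the dial's axis. Its z is up; its y runs along the vise from the dial to the jaws (jaw block tops 75 mm above the ledge, from y = 70 to 144 mm, with the cap standing between them at y = 105 mm, its top at 92 mm); the lock lever is on the other side, at y = -100 mm.
- dial_axis (a point): Centre of the flat top of the dial, 76 mm above the ledge. The brass dial is a disc of radius 46 mm turning about the vertical through this point. It stands on a round flange of radius 56 mm, top 50 mm above the ledge, with white ticks; a small click plunger (tip 70 mm from the axis, 42 mm above the ledge) sticks out on the vise's -x side.
- peg (a point): Centre of the top of the red finger peg that stands on the dial: upright cylinder, 12 mm diameter, 30 mm tall (from 76 to 106 mm above the ledge), 34 mm from the dial's axis. It goes round with the dial.
- dial (a joint): Angle of the dial, rad, grows clockwise seen from above. It has 12 click stops a turn, one every 30 degrees (0.524 rad), at 0, 0.524, 1.047, ..., and starts at rest in the stop at 0, so four clicks clockwise is 2.094. A sprung ball draws it into the nearest stop: pushing the peg takes about 3 N (at most 5) to leave a stop, gets easy towards the half-way point and then the dial snaps forward by itself into the next stop and stays there. End stops at -1.3 and 4.2 rad.
- lever_ball (a point): Centre of the black ball (16 mm diameter) at the tip of the steel lock lever (8 mm thick stem). The lever turns about a level axis along the vise's y, which passes 52 mm above the ledge, 60 mm from the ball's centre. At the start it leans to the vise's -x; pushed over to the vise's +x it leans as far the other way. It stands on a block 50 x 26 mm, whose top is 52 mm above the ledge.
- lock (a joint): Angle of the lock lever, rad: 0 leaning 0.5 rad to the vise's -x, 0.5 upright, 1.0 fully over at its stop (leaning 0.5 rad to the vise's +x). It starts between 0 and 0.12. Friction holds it where it is left (about 0.5 N at the ball to move it).
- cap: Blue celluloid pen cap standing upright between the jaws, 16 mm diameter, 62 mm tall, origin at its foot; leave alone.
- punch: Bronze knock-out punch lying flat, 100 x 12 x 12 mm, origin under its middle; leave alone.
- cork_block: Cork nib block 60 x 42 x 34 mm, origin under its middle; leave alone.
- tweezers: Brass tweezers lying flat, 115 x 18 x 8 mm, origin under the middle; leave alone.
- nib_tray: Walnut-brown bakelite nib tray 70 x 120 x 18 mm, origin under its middle; leave alone.
- ink_bottle: Squat ink bottle, 48 mm diameter, 58 mm tall, origin under its middle; leave alone.
- barrel: Black pen barrel lying flat, 100 x 12 x 12 mm, origin under its middle; leave alone.

How it is judged:
By the outcome, as a careful person would: the job done as asked, in the order asked, and still so for the second after the job is handed in, with the robot touching nothing.
It also fails if it takes over 61 s, if anything falls off the work surface, if the arm or the gripper's body presses on something with over 40 N, if the wrist force passes 120 N, or if a joint passes its speed limit or range.

## Working session

There is one attempt and no reset: what is moved stays moved. The work goes in short steps, each a Python script; the robot and the scene stay as the last script left them, time stands still between calls to the robot, and variables do not carry over. Pictures are saved under pics/ and viewed, at most 10 in all, crops included, and the job is handed in when it is done.

```bash
mkdir -p pics; python3 - <<'E'
from rig import manip
import cv2,numpy as np,pickle
d={}
for n in("scene","top"):
    c=manip.camera(n);d[n]=c
    cv2.imwrite(f"pics/{n}0.png",c["image"][:,:,::-1])
    print(n,c["fx"],c["fy"],c["cx"],c["cy"]);print(np.round(c["cam_to_world"],3))
pickle.dump(d,open("c0.pkl","wb"))
print(manip.get_ee_rot(),manip.get_time(),manip.get_width())
E
```

```text
scene 414.25988244687034 414.25988244687034 280.4106286184762 215.06913465027432
[[ 0.464  0.474 -0.748  1.2  ]
 [ 0.886 -0.254  0.388 -0.297]
 [-0.006 -0.843 -0.538  0.554]
 [ 0.     0.     0.     1.   ]]
top 438.6686646833057 438.6686646833057 286.30895565089185 212.12990307877604
[[ 0.004 -0.995  0.096  0.509]
 [-1.    -0.006 -0.016  0.057]
 [ 0.016 -0.096 -0.995  0.879]
 [ 0.     0.     0.     1.   ]]
[-3.06394598e+00 -6.88013516e-01  4.05106559e-04] 0.1 0.08586817676110622
```

View pics/top0.png

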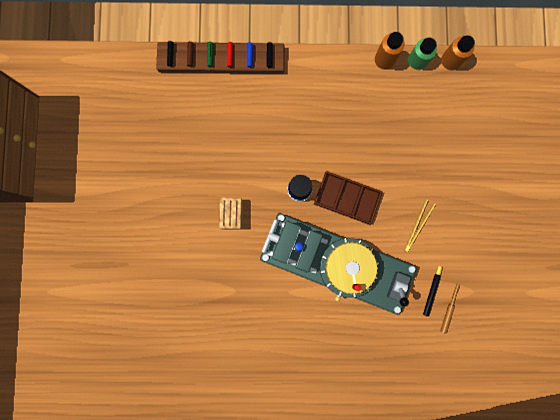

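View pics/scene0.png

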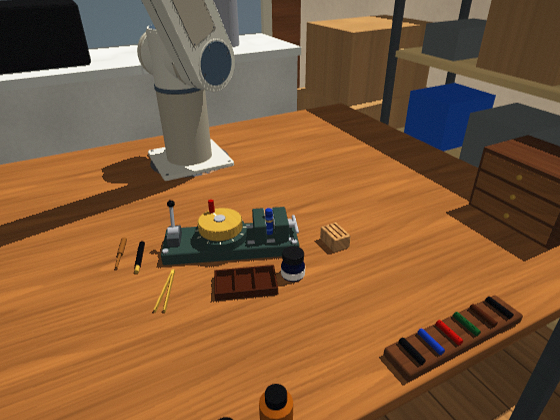

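The top view shows the dial centre at about (352,268), the red peg at (357,287), the blue cap at (300,246) and the black ball at (403,301). In the scene view the peg top is at about (211,202), the ball at (171,204) and the cap top at (269,210). I'll make an enlarged crop of each to get exact pixels.

```bash
python3 - <<'E'
import pickle,cv2,numpy as np
d=pickle.load(open("c0.pkl","rb"))
t=d["top"]["image"][205:325,255:430];s=d["scene"]["image"][190:270,155:305]
t=cv2.resize(t,None,fx=4,fy=4,interpolation=cv2.INTER_CUBIC)[:, :, ::-1]
s=cv2.resize(s,None,fx=5,fy=5,interpolation=cv2.INTER_CUBIC)[:, :, ::-1]
cv2.imwrite("pics/tc.png",t);cv2.imwrite("pics/sc.png",s)
for n in d:
    im=d[n]["image"].astype(int);r,g,b=im[...,0],im[...,1],im[...,2]
    for k,m in dict(red=(r>110)&(g<60)&(b<60),blue=(b>90)&(r<70)&(g<90),yel=(r>170)&(g>130)&(b<90)).items():
        _,_,st,ce=cv2.connectedComponentsWithStats(m.astype(np.uint8))
        for q,c in zip(st[1:],ce[1:]):
            if q[4]>8: print(n,k,q,c.round(1))
E
```

```text
scene red [208 200   6   7  16] [211.1 201.6]
scene red [437 320  26  22 145] [450.  330.6]
scene blue [ 404   83   92   68 3887] [443.8 113.2]
scene blue [265 209   8   5  24] [269.  210.4]
scene blue [266 216   7   4  14] [269.4 218. ]
scene blue [267 228   6   3  11] [269.6 229.4]
scene blue [419 329  26  23 154] [431.6 340.3]
scene yel [381  28   9   1   9] [385.  28.]
scene yel [198 208  43  24 677] [220.2 219.9]
scene yel [334 225  10  15  29] [339.1 233.4]
scene yel [337 225  10   7  15] [341.  227.4]
scene yel [324 228   7   8  13] [327.  231.1]
scene yel [343 233   7   4  11] [346.5 234.1]
scene yel [135 265   5   6  20] [137.  267.4]
scene yel [154 268  21  42 150] [165.5 288.8]
scene yel [305 268  11   6  29] [309.8 270.2]
scene yel [373 376   9   7  15] [376.7 379.1]
scene yel [507 412   5   5  14] [509.1 413.6]
scene yel [499 416   9   4  22] [503.  417.9]
top red [227  42   5  24 118] [229.   53.5]
top red [375  53  10  11  22] [379.7  58.3]
top red [353 284   8   7  38] [356.8 286.9]
top blue [247  42   6  25 120] [249.   53.7]
top blue [294 242   9   9  47] [298.8 246
[... 6258 characters left out ...]
 yel [ 91 388   9   3  14] [ 95.6 388.9]
top yel [218 405  20   4  30] [226.4 406.4]
top yel [239 405   8   3  10] [242.4 406.1]
top yel [256 404  14   2  14] [262.5 404.9]
top yel [295 405   7   2   9] [298.1 405.3]
top yel [202 406   8   3  13] [205.7 407.2]
top yel [246 406  90   8 229] [295.9 409.8]
top yel [ 14 408  83   6 182] [ 56.1 410.7]
top yel [234 408  10   3  16] [238.9 409.2]
top yel [100 410   6   5  13] [102.6 411.8]
top yel [106 410   6   4   9] [108.3 411.7]
top yel [336 410   9   5  18] [340.8 411.4]
top yel [346 410   7   4  16] [348.4 411.1]
top yel [354 410   8   4  19] [357.5 411.3]
top yel [210 413  68   4 143] [243.8 414.9]
top yel [ 13 414  14   6  25] [ 17.7 415.9]
```

View pics/tc.png

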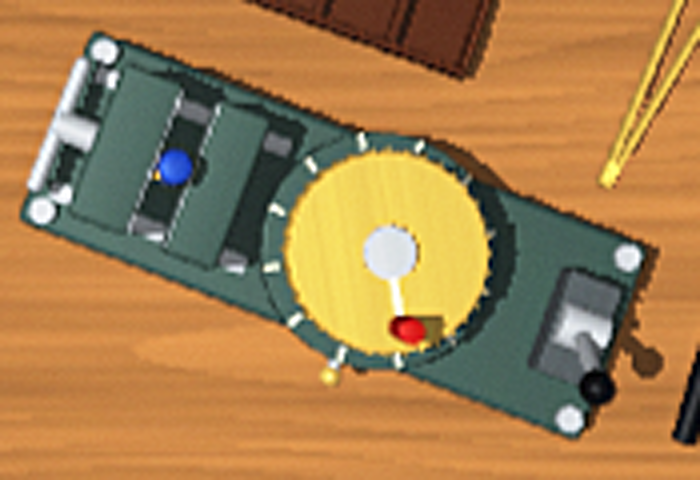

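View pics/sc.png

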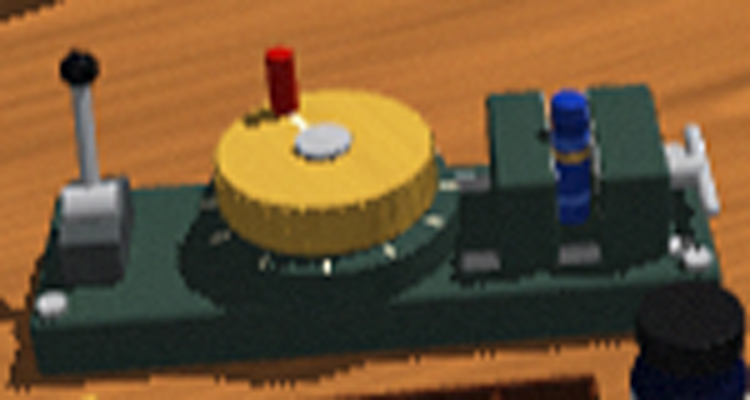

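The top crop gives the disc centre at (352,268), peg top (357.7,287.5), cap top (299,246.5) and ball (404.2,301.7). The scene crop gives hub (219.6,218.2), peg top (211,200.6), cap top (268.6,209.6) and ball (170.8,203.6). Next I'll fit the vise pose from these.

```bash
cat > h.py <<'E'
import numpy as np
from scipy.spatial.transform import Rotation as R
def proj(c,P,T=None):
    T=np.linalg.inv(c["cam_to_world"] if T is None else T)
    q=np.asarray(P)@T[:3,:3].T+T[:3,3]
    return np.stack([c["fx"]*q[:,0]/q[:,2]+c["cx"],c["fy"]*q[:,1]/q[:,2]+c["cy"]],1)
def pts(p):  # x,y,z0,yaw,peg angle (clockwise dial: angle from vise +x, ccw),lock
    x,y,z,a,g,l=p
    L=np.array([[0,0,.076],[.034*np.cos(g),.034*np.sin(g),.106],[0,.105,.091],
       [.06*np.sin(l-.5),-.1,.052+.06*np.cos(l-.5)]])
    return R.from_euler("z",a).apply(L)+[x,y,z]
E
python3 - <<'E'
import pickle
from h import *
from scipy.optimize import least_squares
from rig import manip
d=pickle.load(open("c0.pkl","rb"))
ob=dict(top=[[352,268.1],[357.7,287.5],[299,246.5],[404.2,301.7]],scene=[[219.6,218.2],[211,200.6],[268.6,209.6],[170.8,203.6]])
f=lambda p:np.concatenate([(proj(d[n],pts(p))-ob[n]).ravel() for n in ob])
best=None
for g in (-2.5,-1.5,2.5):
    r=least_squares(f,[.4,-.1,0,-.4,g,.05])
    if best is None or r.cost<best.cost:best=r
r=best
print(r.x.round(4),r.fun.round(1));print(pts(r.x).round(4))
np.save("p.npy",r.x)
x,y,z,a,g,l=r.x
# tool-down orientation: tool x = push direction (sign s)
def ori(ang,s): # ang world heading of push
    X=s*np.array([np.cos(ang),np.sin(ang),0]);Z=np.array([0,0,-1.]);return R.from_matrix(np.stack([X,np.cross(Z,X),Z],1)).as_rotvec()
for s in(1,-1):
    for k in np.radians([0,30,60,90,115]):
        th=g+a-k; h=th-np.pi/2
        c=np.array([x,y,z])+[.034*np.cos(th)-.017*np.cos(h),.034*np.sin(th)-.017*np.sin(h),.11]
        q=manip.solve_ik(c,ori(h,s));print(s,k.round(2),None if q is None else np.round(q,2))
    q=manip.solve_ik(pts(r.x)[3]+[0,0,.02],ori(a,s));print("lever",s,None if q is None else np.round(q,2))
E
```

```text
[ 0.4855 -0.0744  0.     -0.3731 -2.6309  0.1189] [-0.6 -0.5 -0.6  0.1 -0.8 -0.4 -0.7 -0.2 -0.8  0.5 -1.  -0.6 -0.6  0.
 -1.  -0.2]
[[ 0.4855 -0.0744  0.076 ]
 [ 0.4518 -0.079   0.106 ]
 [ 0.5238  0.0234  0.091 ]
 [ 0.4283 -0.1593  0.1077]]
1 0.0 [-0.23  0.43  2.07 -0.    0.64 -0.37]
1 0.52 [-0.2   0.42  2.09 -0.    0.63  0.19]
1 1.05 [-0.15  0.42  2.09 -0.    0.63  0.76]
1 1.57 [-0.12  0.43  2.06 -0.    0.64  1.32]
1 2.01 [-0.1   0.45  2.03 -0.    0.66  1.77]
lever 1 [-0.38  0.39  2.08  0.    0.68  1.56]
-1 0.0 None
-1 0.52 None
-1 1.05 [-0.15  0.42  2.09 -0.    0.63 -2.39]
-1 1.57 [-0.12  0.43  2.06 -0.    0.64 -1.83]
-1 2.01 [-0.1   0.45  2.03 -0.    0.66 -1.37]
lever -1 [-0.38  0.39  2.08 -0.    0.68 -1.58]
```

```bash
cat >> h.py <<'E'
p=np.load("p.npy");vx,vy,vz,va,vg,vl=p
def ori(ang):
    X=np.array([np.cos(ang),np.sin(ang),0]);Z=np.array([0,0,-1.])
    return R.from_matrix(np.stack([X,np.cross(Z,X),Z],1)).as_rotvec()
def behind(k,gap,z):  # tool pose with face `gap` behind the peg when dial is at k rad
    th=vg+va-k;h=th-np.pi/2
    return np.array([vx+.034*np.cos(th)-(.017+gap)*np.cos(h),vy+.034*np.sin(th)-(.017+gap)*np.sin(h),z]),ori(h)
def wcam(manip):
    T=np.eye(4);T[:3,3]=manip.get_position();T[:3,:3]=R.from_rotvec(manip.get_ee_rot()).as_matrix()
    c=manip.camera("wrist");return c,T@c["mount"]
E
python3 - <<'E'
from h import *
from rig import manip
import cv2,pickle
manip.command_gripper(0.0,20)
pos,o=behind(0,.012,.20)
manip.move_to(pos,o)
c,T=wcam(manip);pickle.dump((c,T),open("w1.pkl","wb"))
im=c["image"][:,:,::-1].copy()
cv2.imwrite("pics/w1.png",im)
print(manip.get_width(),manip.get_time(),manip.get_position(),manip.get_contact_force());print(proj(c,pts(p),T).round(1)); 
print("tip",proj(c,[manip.get_position()-[0,0,.022]],T))
E
```

```text
0.00012273666740772465 2.725 [ 0.45604219 -0.10853818  0.20012433] [ 0.3193424  -0.58409365  0.84860465]
[[324.3 177.8]
 [280.  184.9]
 [411.8  40.4]
 [233.8 287.4]]
tip [[279.86552425 271.74714427]]
```

View pics/w1.png

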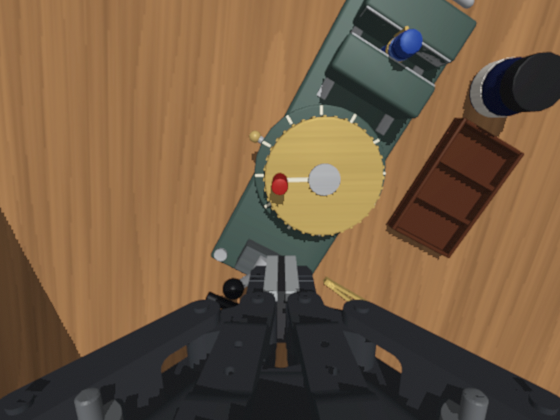

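The wrist view agrees with the fitted pose: hub at (324,180), peg at (280,185), cap at (410,42) and ball at (233,288) are all within about 2 px. I'll descend and push the first click.

```bash
cat >> h.py <<'E'
def pegang(manip):  # dial angle from top-camera/wrist red blob
    import cv2
    out=[]
    for n in("wrist","top"):
        c,T=wcam(manip) if n=="wrist" else (manip.camera("top"),None)
        if T is None:T=c["cam_to_world"]
        r,g,b=[c["image"][...,i].astype(int) for i in range(3)]
        m=((r>100)&(g<60)&(b<60)).astype(np.uint8)
        _,_,st,ce=cv2.connectedComponentsWithStats(m)
        ex=proj(c,[[vx,vy,.09]],T)[0];lim=90 if n=="wrist" else 35
        k=[(s[4],*q) for s,q in zip(st[1:],ce[1:]) if s[4]>3 and np.hypot(*(q-ex))<lim]
        if not k: out.append(None);continue
        s,u,v=max(k)
        d=T[:3,:3]@[(u-c["cx"])/c["fx"],(v-c["cy"])/c["fy"],1];P=T[:3,3]+d*(.098-T[2,3])/d[2]
        th=np.arctan2(P[1]-vy,P[0]-vx)
        out.append((round(np.degrees((vg+va-th+1)%(2*np.pi)-1),1),round(1e3*np.hypot(P[0]-vx,P[1]-vy),1),int(s)))
    return out
def push(manip,ks,rate=.02):
    for k in ks:
        manip.servo_line(*behind(np.radians(k),0,.110),rate=rate)
        f=manip.get_contact_force();th=vg+va-np.radians(k)-np.pi/2
        print(k,"F",f.round(1),"along",round(f[0]*np.cos(th)+f[1]*np.sin(th),2))
E
python3 - <<'E'
from h import *
from rig import manip
print(pegang(manip))
manip.servo_line(behind(0,.012,.11)[0],rate=.1)
print(manip.get_contact_force().round(1))
push(manip,[-5,0,5,10,14,18,22])
manip.hold(.3);print(pegang(manip),manip.get_time())
E
```

```text
[(np.float64(-1.8), np.float64(34.6), 250), (np.float64(-1.3), np.float64(33.6), 40)]
[ 0.1  0.5 -0.5]
-5 F [ 0.4 -0.1  0.1] along -0.2
0 F [ 2.4 -1.8 -0.6] along -2.1
5 F [-0.1 -0.8 -1.1] along -0.84
10 F [-0.5 -0.9 -0.5] along -0.93
14 F [-0.4  0.   0.3] along -0.03
18 F [-0.2  0.1  0.9] along 0.04
22 F [-0.6  0.3  0.2] along 0.1
[(np.float64(28.7), np.float64(34.4), 826), (np.float64(32.2), np.float64(33.7), 27)] 6.6833
```

One click is confirmed: the dial reads about 29–32°.

```bash
python3 - <<'E'
from h import *
from rig import manip
push(manip,[28,33,38,43,48,52])
manip.hold(.2);print(pegang(manip))
push(manip,[58,63,68,73,78,82])
manip.hold(.2);print(pegang(manip),manip.get_time())
E
```

```text
28 F [ 0.1 -0.5 -0.5] along -0.46
33 F [ 1.  -2.9 -0. ] along -2.22
38 F [-0.4 -1.5  0.6] along -1.5
43 F [-1.8 -1.  -0.4] along -1.79
48 F [ 0.1 -0.1  0.2] along 0.02
52 F [-0.1  0.2  0.1] along 0.08
[(np.float64(58.1), np.float64(34.1), 750), None]
58 F [-0.9 -1.4  0.2] along -1.58
63 F [-1.1 -2.3 -0.2] along -2.24
68 F [-0.4 -0.6  0.3] along -0.66
73 F [ 0.2 -0.7  0.6] along -0.07
78 F [-0.4  0.4  0.8] along -0.2
82 F [-0.4  0.7  0.4] along -0.21
[(np.float64(87.5), np.float64(33.7), 649), None] 11.0833
```

```bash
python3 - <<'E'
from h import *
from rig import manip
import cv2
push(manip,[88,93,98,103,107])
manip.hold(.3);print(pegang(manip))
pos,o=behind(np.radians(107),.008,.110);manip.servo_line(pos,o,rate=.05)
pos[2]=.2;manip.servo_line(pos,o,rate=.15)
print(pegang(manip),manip.get_time())
c,T=wcam(manip);cv2.imwrite("pics/w2.png",c["image"][:,:,::-1])
E
```

```text
88 F [-0.4  0.4 -0.1] along -0.33
93 F [-2.1 -1.6  1. ] along -2.19
98 F [-0.6 -0.5 -0.3] along -0.63
103 F [ 0.1 -0.6  0. ] along 0.17
107 F [-0.1 -0.1 -0.7] along -0.07
[(np.float64(117.8), np.float64(33.0), 506), None]
[(np.float64(118.4), np.float64(32.2), 154), None] 14.225
```

View pics/w2.png

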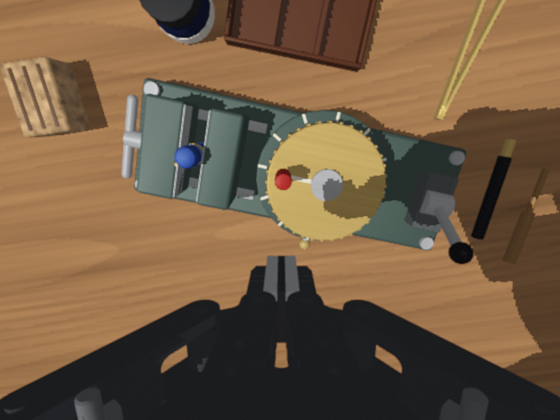

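The picture shows the peg at (283,180), four clicks round and resting in its stop at about 118–120°. The lever ball is at (460,252). Next is the lever.

```bash
python3 - <<'E'
from h import *
from rig import manip
import cv2
u=np.array([np.cos(va),np.sin(va),0])
V=lambda x,z:R.from_euler("z",va).apply([x,-.1,0])+[vx,vy,z]
o=ori(va)
manip.move_to(V(-.055,.2),o)
manip.servo_line(V(-.055,.117),o,rate=.1)
f0=manip.get_contact_force()@u;print("f0",round(f0,2))
hit=False
for x in list(np.arange(-.045,.002,.006))+list(np.arange(.002,.0165,.001)):
    manip.servo_line(V(x,.117),o,rate=.04)
    f=np.median([manip.get_contact_force()@u for _ in range(3)])-f0
    print(round(x*1e3),round(f,1),end="; ")
    if f<-4: hit=True;break
print(hit)
if hit:
    manip.hold(.2);print(manip.get_contact_force().round(1),manip.get_position().round(4))
manip.servo_line(V(x-.02,.117),o,rate=.06)
manip.servo_line(V(x-.02,.22),o,rate=.15)
manip.servo_line(V(x-.09,.22),o,rate=.15)
c,T=wcam(manip);cv2.imwrite("pics/w3.png",c["image"][:,:,::-1])
for l in(.8,.9,.95,1.):
    q=p.copy();q[5]=l;print(l,proj(c,pts(q)[3:],T).round(1))
print(pegang(manip),manip.get_time())
E
```

```text
f0 -0.84
-45 1.6; -39 0.6; -33 0.9; -27 0.7; -21 1.4; -15 0.2; -9 1.9; -3 1.4; 2 0.6; 3 0.5; 4 0.2; 5 1.0; 6 0.1; 7 1.2; 8 0.6; 9 0.1; 10 -0.5; 11 -4.2; True
[-4.5  1.6  2. ] [ 0.4584 -0.1711  0.1168]
0.8 [[280.8  84.6]]
0.9 [[280.8  76. ]]
0.95 [[280.8  71.9]]
1.0 [[280.8  68. ]]
[(np.float64(120.7), np.float64(38.0), 117), (np.float64(120.2), np.float64(33.6), 36)] 23.15
```

View pics/w3.png

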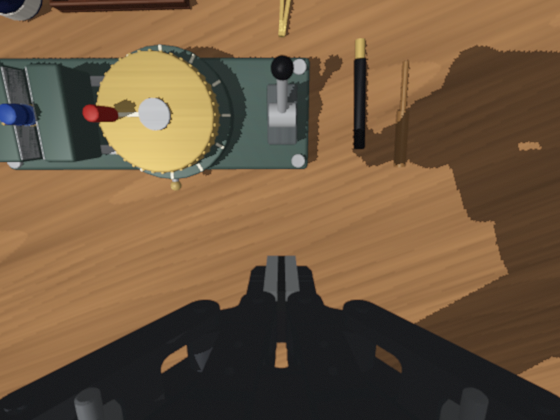

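The ball is at (282,68), matching the prediction for lock = 1.0. The dial reads 120°, nothing else has moved, and the gripper is clear, so I'm handing in.

```bash
python3 -c "
from rig import manip
print(manip.sign_off())"
```

```text
the job is handed in; nothing more can be done
None
```

The dial is four clicks clockwise (about 120° on camera), the lock lever is fully over against its stop, the gripper is clear, and the job was handed in at about 23 s of the 61 s allowed.

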